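# Dry a rinsed tube on the air dryer

### The job

Take the rinsed orange tube out of the draining cradle and stand it upside down on the dryer's free peg, the one with the green seat: lower it over the peg without dropping it until its rim rests on the seat, and let go. Then turn on the air by pulling the black post of the spring-return air slide out until its red pointer is level with the green mark, and keep holding it there: the program finishes while the gripper is still holding the slide at the mark. Leave everything else on the bench where it is, including the beakers on the other pegs.

Things in the scene. Friction and masses are not known exactly. Their poses are not given: they have to be found in the camera images.
- tube: Loose round orange plastic tube, outside diameter 38 mm, length 110 mm, wall 3 mm, 40 to 85 g; one end closed (last 14 mm blue), the other open. Origin: centre of the closed end's outer face; +z runs along the tube towards the open mouth. It starts lying in the cradle, mouth away from the robot and 15 degrees lower than the closed end, its middle about 70 mm above the table.
- tube_mouth (a point): Centre of the tube's open mouth, in the plane of its rim, 110 mm from the tube's origin along its +z.
- cradle: Fixed grey cradle, foot 150 x 70 x 8 mm (origin: centre of underside). The tube lies over its centre line, mouth to the cradle's +x against a low stop, on two V supports 17 and 99 mm from the mouth, hardly wider (41 mm) than the tube: fingers can pass down both its sides. A rail 14 mm wide runs 26 mm under the tube's axis. Stands left or right of the robot, the valve on the other side.
- dryer: Fixed glassware dryer: blue housing 120 mm (x) by 280 mm (y), dark steel deck 45 mm above the table, with three upright round white pegs in a row at y = -90, 0 and +90 mm, each 12 mm thick and 50 mm tall (tips 95 mm above the table). Origin: centre of its underside. Two pegs carry beakers; which one is free varies.
- seat: Green disc, 50 mm across and 4 mm thick, fixed on the deck around the foot of the free peg. Origin: centre of its underside, on the peg's axis, 45 mm above the table; the tube's rim comes to rest on its top, 49 mm above the table. The peg's tip is 50 mm above this origin.
- beaker_a: Bystander: small clear beaker, 52 mm diameter, 60 mm tall, upside down on one of the other pegs. Origin: centre of its rim plane, on the deck.
- beaker_b: Bystander: small amber beaker of the same size, upside down on the remaining peg. Origin likewise.
- valve: Fixed air valve: aluminium plate 205 x 70 x 10 mm with a blue block (60 x 70 mm, top 55 mm above the table, front face 35 mm to +x of the origin; the round gauge on it reaches 65 mm). Origin: underside, near the plate's middle. The slide comes out of the block towards the valve's -x (roughly towards the robot).
- air_slide: Spring-return slide: steel bar with an upright round black post (red ring), 18 mm diameter, top 77 mm above the table, axis 50 mm in front of the blue block when in. Origin: on the post's axis, 27 mm above the table. Moves only along the valve's x, pulled out to -x, travel 70 mm; the spring pulls it in with 5 N, plus 1.2 N per 10 mm of pull, and returns it when let go.
- slide_grip (a point): Point on the post's axis, 62 mm above the table, 15 mm below the post's top: where to hold it from above.
- slide_pointer (a point): Tip of the small red pointer that sticks out from the post towards the valve's +y, 32 mm from the post's axis, 27 mm above the table.
- mark: Fixed green upright bar, 4 mm (valve's x) by 16 mm, 22 mm tall, on the table along the valve's +y edge, 45 mm from its centre line. Origin: centre of its underside; axes parallel to the valve's. The slide is at the mark when the pointer has the mark's position along the valve's x; that takes a pull of 25 to 55 mm.
- beaker: Bystander: open glass beaker, 84 mm diameter, 110 mm tall, beyond the dryer. Origin: centre of its underside.
- jug: Bystander: open white ceramic pot, 100 mm diameter, 130 mm tall, beyond the dryer. Origin: centre of its underside.
- pen: Bystander: black marker pen with a blue cap, 140 mm long, 14 mm thick, lying between the robot and the dryer. Origin: middle of its underside; it lies along its x.
- tube_rack: Bystander: red and green tube rack, 72 x 112 x 42 mm, beyond the dryer. Origin: centre of its underside.
- reagent: Bystander: white bottle with a yellow band, 56 mm diameter, 120 mm tall, to the left. Origin: centre of its underside.
Mind the look-alikes: they are no part of the job. What is shaped like the valve but turquoise is not meant. Of the things shaped like the tube, the orange one is meant.

How it is judged:
By the outcome, as a careful person would: the job done as asked, in the order asked, and still so for the second after the job is handed in, while the arm keeps its last pose, push and grip.
It also fails if it takes over 54 s, if anything falls off the work surface, if the arm or the gripper's body presses on something with over 40 N, if the wrist force passes 120 N, or if a joint passes its speed limit or range.

### The arm

A 6-joint arm with a two-finger parallel gripper is mounted at the origin on the work surface. World frame = base frame: x ahead of the robot, y to its left, z up, the work surface at z = 0. Lengths are in m, angles in rad, forces in N, time in s.
With the tool pointing down it reaches from about 0.375 to 0.9 m from the base axis. Payload 3.1 kg.
Tool frame: the origin (TCP) lies at the very end of the fingers, on their centre line; the grasp point (between the pads) lies 19 mm behind it; z points along the fingers, y is the line along which they close (so a half turn about z gives the same grasp; the last joint's range is limited). The gripper opens to 87 mm and grips with 3 to 60 N. Pads are 19 mm wide; open, the fingers measure 117 mm over their backs; the gripper's body (75 mm by 190 mm) begins 51 mm behind the grasp point.
Start: joints at [1.042, 0.527, 1.433, -0, 1.181, -0.178], TCP at [0.215, 0.587, 0.223] pointing down, gripper open.
Joint ranges: [-3.08, 3.08], [-0.75, 2.2], [0.22, 2.44], [-1.43, 4.57], [0, 2.65], [-2.85, 2.85]. Speed limits (rad/s): [2.79, 2.79, 3.14, 3.14, 3.14, 3.14].

### API

Orientations are given as a unit quaternion [x, y, z, w].
In Python, from cell import manip, imaging gives the robot as it stands.
- The arm moves only by the tool jog_arm, never from a script. Its argument "rows" is a list of rows, each an object of numbers: "dx", "dy", "dz": the shift along the world's x, y, z in units of 0.1 m (1.0 is 0.1 m); "wx", "wy", "wz": the turn, a rotation vector about the world's x, y, z in units of 0.5 rad (1.0 is 0.5 rad). In form: [{"dx": .., "dy": .., "dz": .., "wx": .., "wy": .., "wz": ..}, ...]. A call has exactly 10 rows; each row is the pose to reach, as a shift and turn from the pose commanded when the call began; what a row does not reach only later rows make up. A row lasts 1/12 s, in which the tool goes at most 41.7 mm and 7.16 degrees, less where a joint would pass 70% of its speed; a pose out of reach is approached as far as the arm can. A call with a number of a shift or a turn outside -1 to 1 is refused whole. A call with a gripper value outside its range is refused whole. "hand" is the opening, from 0 (shut) to 1 (fully open), set as the call begins (left out, the last holds). The fingers move at their own pace and stop on an object; "squeeze" is the grip in N (left out, the last holds). Time passes only in rows, so rows that repeat a pose let the fingers close, or fill a call up. It gives the time, the measured TCP pose, the force, the opening and the grip force at its end, in the units of the state.
- manip.get_obs(): the state, without advancing time (a new reading comes with each control period).
- imaging.grab_frame(name): name is "scene" or "top" or "wrist"; returns a dict with "pixels" (480x640x3 uint8, red, green, blue), "range_z" (480x640 float32, m along the optical axis (not along the pixel's ray), 0 where there is no reading), "intrinsics" (3x3 intrinsics, pixels), "R" (3x3) and "t" (3): a world point X has camera coordinates R X + t; the wrist camera has in their place "tool_from_camera" (4x4, takes a point from camera to tool coordinates, whose origin is the TCP and whose axes are the flange's). Camera axes: x right, y down, z forward; pixel columns grow to the right and rows downward; lengths in m; the calibration is good to about 2 mm. A picture is of the moment at which its call begins: read the wrist's pose just before it.
- manip.sign_off(): hands the job in; it is judged then, once.
The state is a dict: "t": time; "joint_positions": joint angles; "dq": joint speeds; "joint_torque": joint torques, N m; "tool_pos": TCP position; "tool_rot": TCP orientation; "wrist_force": force on the tool from outside, world axes, zero at the start; "wrist_torque": the same for the moment, N m; "finger_gap": opening from 0.0 (shut) to 1.0 (fully open); "gripper_force": force on a finger pad.
Only numpy, scipy, OpenCV 4.12 (cv2) and the standard library are available. Lean on these libraries where they do the work, as an engineer would, in place of code of your own. Each camera call takes 0.05 s, during which the arm holds its last target. There are 200 camera calls.

## Working session

There is one attempt and no reset: what is moved stays moved. The work goes in short steps, Python scripts to look and compute and a tool call to move; the robot and the scene stay as the last step left them, time stands still between calls to the robot, and variables do not carry over. Pictures are saved under pics/ and viewed, at most 10 in all, crops included, and the job is handed in when it is done.

Besides the shell and the picture viewer there is one more tool, called after "Call:" as a command line: name --argument value ..., lists and objects as JSON in quotes. jog_arm: Moves the arm, as the interface text tells. Its arguments: {"type":"object","properties":{"rows":{"type":"array"},"hand":{"type":"number"},"squeeze":{"type":"number"}},"required":["rows"]}

```bash
mkdir -p pics; ls; cat > h.py <<'E'
from cell import manip, imaging
import numpy as np, cv2
from scipy.spatial.transform import Rotation as Ro
def grab(n):
    o=manip.get_obs(); f=imaging.grab_frame(n)
    if n=="wrist":
        T=np.eye(4);T[:3,:3]=Ro.from_quat(o["tool_rot"]).as_matrix();T[:3,3]=o["tool_pos"]
        f["W"]=T@np.array(f["tool_from_camera"])
    else:
        W=np.eye(4);W[:3,:3]=np.array(f["R"]).T;W[:3,3]=-W[:3,:3]@np.array(f["t"]);f["W"]=W
    return f
def cloud(f):
    K=np.array(f["intrinsics"]);z=f["range_z"];v,u=np.mgrid[:480,:640]
    P=np.stack([(u-K[0,2])/K[0,0]*z,(v-K[1,2])/K[1,1]*z,z],-1)
    return P@f["W"][:3,:3].T+f["W"][:3,3]
def ray(f,u,v,h):
    K=np.array(f["intrinsics"]);d=f["W"][:3,:3]@np.array([(u-K[0,2])/K[0,0],(v-K[1,2])/K[1,1],1]);c=f["W"][:3,3]
    return c+d*(h-c[2])/d[2]
def save(f,n): cv2.imwrite("pics/"+n,cv2.cvtColor(f["pixels"],cv2.COLOR_RGB2BGR))
E
python3 - <<'E'
from h import *
import pickle
for n in("scene","top"):
    f=grab(n);save(f,n+"1.png");pickle.dump(f,open(n+".pkl","wb"));print(n,f["W"].round(3).tolist(),np.array(f["intrinsics"]).round(1).tolist())
o=manip.get_obs();print(o)
E
```

```text
pics
scene [[-0.617, 0.417, -0.667, 1.14], [0.787, 0.321, -0.527, 0.62], [-0.006, -0.85, -0.526, 0.595], [0.0, 0.0, 0.0, 1.0]] [[483.5, 0.0, 316.6], [0.0, 483.5, 237.6], [0.0, 0.0, 1.0]]
top [[0.015, -0.996, 0.092, 0.369], [-1.0, -0.015, -0.001, 0.091], [0.002, -0.092, -0.996, 1.252], [0.0, 0.0, 0.0, 1.0]] [[557.6, 0.0, 316.9], [0.0, 557.6, 240.2], [0.0, 0.0, 1.0]]
{'t': 0.1, 'joint_positions': array([ 1.04151376e+00,  5.28377617e-01,  1.43377653e+00, -2.84965333e-05,
        1.18138252e+00, -1.78525149e-01]), 'dq': array([-0.00030465, -0.00221096, -0.00087568,  0.0021041 ,  0.00041653,
       -0.00113886]), 'joint_torque': array([ 6.07155448e-05, -4.40983129e+01, -1.77151394e+01,  6.34981901e-02,
        5.34212042e-02, -4.94803908e-05]), 'tool_pos': array([0.21441336, 0.58637095, 0.22166602]), 'tool_rot': array([ 1.74475630e-01,  9.84661012e-01, -9.16334580e-04, -3.24501150e-04]), 'wrist_force': array([ 0.78741405, -0.35995006,  0.12692665]), 'wrist_torque': array([-0.03089319,  0.04269752,  0.01531583]), 'gripper_force': 0.0, 'finger_gap': 0.9997549147521291}
```

View pics/top1.png

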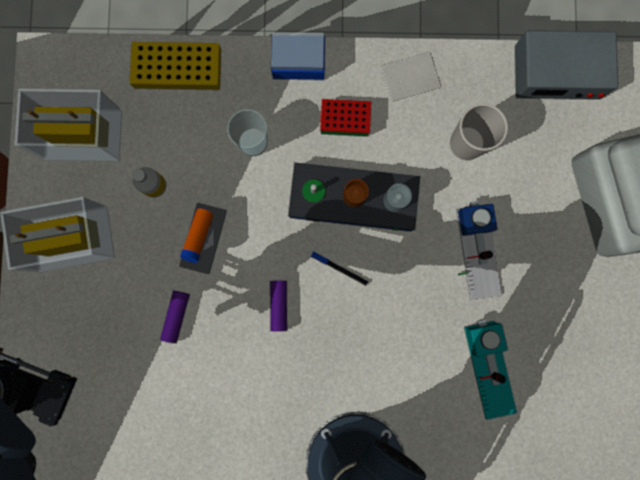

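View pics/scene1.png

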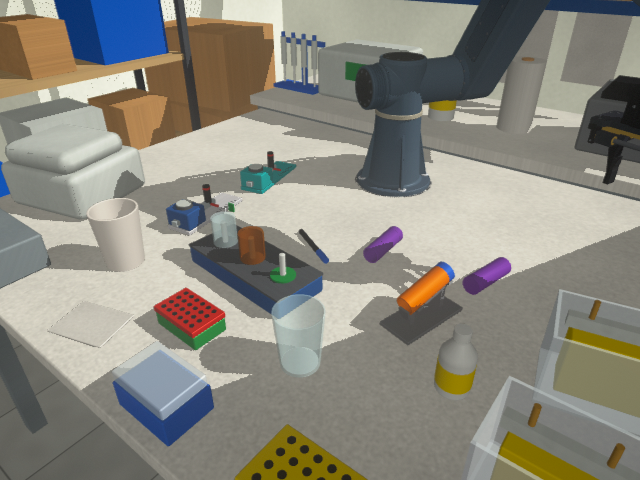

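The top view shows:
- **Tubes:** orange with a blue end at (197,235), lying in the grey cradle. Two purple ones at (175,317) and (278,305) lie loose. The orange one is meant.
- **Valves:** blue block at (478,218) with its post at (487,255), and a turquoise one at (490,340). The blue one is meant.
- **Free peg:** green seat at (313,190).

Next I'll measure these and make one confirming crop.

```bash
cat > m.py <<'E'
from h import *
import pickle
ft=pickle.load(open("top.pkl","rb"));fs=pickle.load(open("scene.pkl","rb"))
def mask(f,lo,hi,box):
    h=cv2.cvtColor(f["pixels"],cv2.COLOR_RGB2HSV);m=cv2.inRange(h,lo,hi);k=np.zeros_like(m);x0,y0,x1,y1=box;k[y0:y1,x0:x1]=1
    return (m*k)>0
for n,f,bo,bg in(("top",ft,(170,195,225,270),(298,175,330,206)),("scene",fs,(380,250,465,320),(262,255,302,290))):
    P=cloud(f)
    a=P[mask(f,(4,150,90),(16,255,255),bo)];b=P[mask(f,(100,120,60),(125,255,255),bo)];g=P[mask(f,(45,120,40),(85,255,255),bg)]
    a=a[(a[:,2]>.03)&(a[:,2]<.15)];b=b[(b[:,2]>.03)&(b[:,2]<.15)]
    print(n,"orange",len(a),a.mean(0).round(4),"blue",len(b),b.mean(0).round(4))
    c=np.vstack([a,b])
    for it in range(1):
        # cylinder fit r=19: axis point p, dir d
        from scipy.optimize import least_squares
        p0=c.mean(0)-[0,0,.012];d0=a.mean(0)-b.mean(0);d0/=np.linalg.norm(d0)
        def res(q):
            d=np.array([np.cos(q[4])*np.cos(q[3]),np.cos(q[4])*np.sin(q[3]),np.sin(q[4])])
            r=c-q[:3];return np.r_[np.linalg.norm(np.cross(r,d),axis=1)-.019,(q[:3]-p0)@d*10]
        s=least_squares(res,[*p0,np.arctan2(d0[1],d0[0]),np.arcsin(d0[2])],loss="soft_l1",f_scale=.002)
        q=s.x;d=np.array([np.cos(q[4])*np.cos(q[3]),np.cos(q[4])*np.sin(q[3]),np.sin(q[4])]);t=(c-q[:3])@d
        print(" axis pt",q[:3].round(4),"yaw,pitch deg",np.degrees(q[3:]).round(1),"ends",(q[:3]+d*np.percentile(t,.5)).round(4),(q[:3]+d*np.percentile(t,99.5)).round(4), "rms",np.abs(s.fun).mean().round(4))
    g=g[(g[:,2]>.042)&(g[:,2]<.056)];print(" seat",len(g),g.mean(0).round(4),g.min(0).round(3),g.max(0).round(3))
f=ft
big=cv2.resize(f["pixels"][185:305,430:530],None,fx=5,fy=5,interpolation=cv2.INTER_CUBIC)
t=cv2.resize(f["pixels"][195:275,165:235],None,fx=4,fy=4,interpolation=cv2.INTER_CUBIC)
c=np.zeros((600,790,3),np.uint8);c[:600,:500]=big;c[:320,505:785]=t
s=cv2.resize(fs["pixels"][175:245,160:250],(285,222));c[330:552,505:790]=s
cv2.imwrite("pics/crop.png",c[...,::-1])
E
python3 m.py
```

```text
top orange 544 [0.4977 0.3454 0.0816] blue 166 [0.4398 0.3567 0.0906]
 axis pt [0.4831 0.3479 0.0682] yaw,pitch deg [-13.6 -15.3] ends [0.4331 0.36   0.0823] [0.5361 0.335  0.0532] rms 0.002
 seat 368 [0.5889 0.0994 0.0479] [0.564 0.074 0.042] [0.616 0.124 0.054]
scene orange 1135 [0.503  0.3508 0.0742] blue 123 [0.4472 0.3664 0.0923]
 axis pt [0.4961 0.345  0.0649] yaw,pitch deg [-13.4 -14.8] ends [0.4362 0.3593 0.0811] [0.5391 0.3348 0.0532] rms 0.0011
 seat 271 [0.5945 0.1044 0.0475] [0.565 0.076 0.043] [0.615 0.126 0.051]
```

View pics/crop.png

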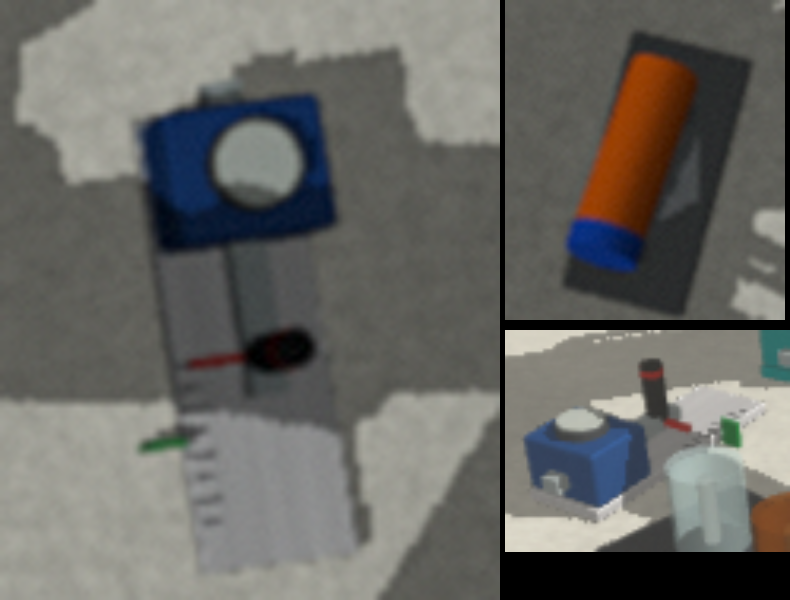

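The crop confirms the orange tube with its blue end in the cradle, and the blue-block valve with the black post. The red pointer is at crop (190,363) and the green mark at (165,442). I'll work out the pregrasp now.

```bash
cat >> h.py <<'E'
def toolR(yaw,th):
    # tool z: azimuth yaw, th deg below horizontal; tool y horizontal, 90deg left of yaw
    a,t=np.radians([yaw,th]);z=np.array([np.cos(a)*np.cos(t),np.sin(a)*np.cos(t),-np.sin(t)]);y=np.array([-np.sin(a),np.cos(a),0])
    return np.column_stack([np.cross(y,z),y,z])
def delta(grasp,R,back=0):
    o=manip.get_obs();p=np.array(grasp)+R[:,2]*(.019-back)
    w=(Ro.from_matrix(R)*Ro.from_quat(o["tool_rot"]).inv()).as_rotvec()
    print("target tcp",p.round(4),"d(units)",((p-o["tool_pos"])*10).round(3),"w(units)",(w*2).round(3),"q",o["joint_positions"].round(2),"t",o["t"])
E
python3 - <<'E'
from h import *
delta((.474,.350,.071),toolR(-13.5,57),.12)
delta((.474,.350,.071),toolR(-13.5,57),0)
E
```

```text
target tcp [0.4205 0.3628 0.1557] d(units) [ 2.061 -2.235 -0.66 ] w(units) [-0.33  -1.105  0.225] q [ 1.04  0.53  1.43 -0.    1.18 -0.18] t 0.1
target tcp [0.4841 0.3476 0.0551] d(units) [ 2.696 -2.388 -1.666] w(units) [-0.33  -1.105  0.225] q [ 1.04  0.53  1.43 -0.    1.18 -0.18] t 0.1
```

Call:
jog_arm --rows '[{"dx":0.25,"dy":-0.25,"wx":-0.04,"wy":-0.14,"wz":0.03},{"dx":0.5,"dy":-0.5,"wx":-0.08,"wy":-0.28,"wz":0.06},{"dx":0.75,"dy":-0.75,"wx":-0.12,"wy":-0.41,"wz":0.08},{"dx":1,"dy":-1,"wx":-0.16,"wy":-0.55,"wz":0.11},{"dx":1,"dy":-1,"wx":-0.16,"wy":-0.7,"wz":0.11},{"dx":1,"dy":-1,"wx":-0.2,"wy":-0.85,"wz":0.15},{"dx":1,"dy":-1,"wx":-0.25,"wy":-0.95,"wz":0.18},{"dx":1,"dy":-1,"wx":-0.3,"wy":-0.99,"wz":0.2},{"dx":1,"dy":-1,"wx":-0.3,"wy":-0.99,"wz":0.2},{"dx":1,"dy":-1,"wx":-0.3,"wy":-0.99,"wz":0.2}]' --hand 1 --squeeze 20

```text
invalid input at $.rows[0]: expected keys dx, dy, dz, wx, wy, wz
```

```bash
python3 - <<'E'
from h import *
delta((.474,.350,.071),toolR(-13.5,57),.12)
E
```

```text
target tcp [0.4205 0.3628 0.1557] d(units) [ 2.061 -2.235 -0.66 ] w(units) [-0.33  -1.105  0.225] q [ 1.04  0.53  1.43 -0.    1.18 -0.18] t 0.1
```

Call:
jog_arm --rows '[{"dx":0.25,"dy":-0.25,"dz":0,"wx":-0.04,"wy":-0.14,"wz":0.03},{"dx":0.5,"dy":-0.5,"dz":0,"wx":-0.08,"wy":-0.28,"wz":0.06},{"dx":0.75,"dy":-0.75,"dz":0,"wx":-0.12,"wy":-0.41,"wz":0.08},{"dx":1,"dy":-1,"dz":0,"wx":-0.16,"wy":-0.55,"wz":0.11},{"dx":1,"dy":-1,"dz":0,"wx":-0.2,"wy":-0.7,"wz":0.13},{"dx":1,"dy":-1,"dz":0,"wx":-0.25,"wy":-0.85,"wz":0.16},{"dx":1,"dy":-1,"dz":0,"wx":-0.28,"wy":-0.95,"wz":0.19},{"dx":1,"dy":-1,"dz":0,"wx":-0.3,"wy":-0.99,"wz":0.2},{"dx":1,"dy":-1,"dz":0,"wx":-0.3,"wy":-0.99,"wz":0.2},{"dx":1,"dy":-1,"dz":0,"wx":-0.3,"wy":-0.99,"wz":0.2}]' --hand 1 --squeeze 20

```text
t: 0.93
tool_pos: [0.3143, 0.4869, 0.2221]
tool_rot: [0.119, 0.959, -0.031, 0.253]
wrist_force: [0.6, -1.0, 0.2]
finger_gap: 0.999
gripper_force: 0.0
```

```bash
python3 - <<'E'
from h import *
delta((.474,.350,.071),toolR(-13.5,57),.12)
E
```

```text
target tcp [0.4205 0.3628 0.1557] d(units) [ 1.063 -1.241 -0.663] w(units) [-0.032 -0.115  0.023] q [ 1.06  0.48  1.66 -0.62  0.95  0.09] t 0.9333
```

Call:
jog_arm --rows '[{"dx":0.25,"dy":-0.25,"dz":0,"wx":0,"wy":-0.02,"wz":0},{"dx":0.5,"dy":-0.5,"dz":0,"wx":-0.02,"wy":-0.06,"wz":0.01},{"dx":0.75,"dy":-0.75,"dz":0,"wx":-0.03,"wy":-0.11,"wz":0.02},{"dx":1,"dy":-1,"dz":0,"wx":-0.03,"wy":-0.11,"wz":0.02},{"dx":1,"dy":-1,"dz":0,"wx":-0.03,"wy":-0.11,"wz":0.02},{"dx":1,"dy":-1,"dz":0,"wx":-0.03,"wy":-0.11,"wz":0.02},{"dx":1,"dy":-1,"dz":0,"wx":-0.03,"wy":-0.11,"wz":0.02},{"dx":1,"dy":-1,"dz":0,"wx":-0.03,"wy":-0.11,"wz":0.02},{"dx":1,"dy":-1,"dz":0,"wx":-0.03,"wy":-0.11,"wz":0.02},{"dx":1,"dy":-1,"dz":0,"wx":-0.03,"wy":-0.11,"wz":0.02}]'

```text
t: 1.77
tool_pos: [0.4141, 0.388, 0.2226]
tool_rot: [0.113, 0.952, -0.032, 0.281]
wrist_force: [0.1, -0.2, 0.5]
finger_gap: 1.0
gripper_force: 0.0
```

```bash
python3 - <<'E'
from h import *
f=grab("wrist");save(f,"w1.png")
print(f["W"].round(3).tolist(),np.array(f["intrinsics"]).round(0).tolist())
delta((.474,.350,.071),toolR(-13.5,57),.12)
delta((.474,.350,.071),toolR(-13.5,57),0)
P=cloud(f);h=cv2.cvtColor(f["pixels"],cv2.COLOR_RGB2HSV)
m=(cv2.inRange(h,(4,150,60),(16,255,255))>0)&(P[...,2]>.03)&(P[...,2]<.15);c=P[m]
b=(cv2.inRange(h,(100,120,40),(125,255,255))>0)&(P[...,2]>.03)&(P[...,2]<.15)&(np.abs(P[...,1]-.36)<.06)&(np.abs(P[...,0]-.45)<.06)
print(len(c),b.sum())
if len(c)>200:
    from scipy.optimize import least_squares
    c=np.vstack([c,P[b]]);p0=c.mean(0)-[0,0,.01]
    D=lambda q:np.array([np.cos(q[4])*np.cos(q[3]),np.cos(q[4])*np.sin(q[3]),np.sin(q[4])])
    s=least_squares(lambda q:np.r_[np.linalg.norm(np.cross(c-q[:3],D(q)),axis=1)-.019,(q[:3]-p0)@D(q)*10],[*p0,-.235,-.26],loss="soft_l1",f_scale=.002)
    q=s.x;t=(c-q[:3])@D(q);print(q[:3].round(4),np.degrees(q[3:]).round(1),(q[:3]+D(q)*np.percentile(t,.5)).round(4),(q[:3]+D(q)*np.percentile(t,99.5)).round(4))
E
```

```text
[[0.234, 0.645, 0.728, 0.268], [0.972, -0.156, -0.174, 0.423], [0.001, 0.749, -0.663, 0.319], [0.0, 0.0, 0.0, 1.0]] [[354.0, 0.0, 322.0], [0.0, 354.0, 236.0], [0.0, 0.0, 1.0]]
target tcp [0.4205 0.3628 0.1557] d(units) [ 0.064 -0.25  -0.669] w(units) [-0.004 -0.003  0.001] q [ 0.81  0.43  1.8  -0.76  0.75  0.  ] t 1.8167
target tcp [0.4841 0.3476 0.0551] d(units) [ 0.699 -0.402 -1.675] w(units) [-0.004 -0.003  0.001] q [ 0.81  0.43  1.8  -0.76  0.75  0.  ] t 1.8167
1973 1797
[0.4654 0.3366 0.0773] [-69.5  -3.5] [0.4487 0.3814 0.0803] [0.5838 0.0206 0.0565]
```

View pics/w1.png

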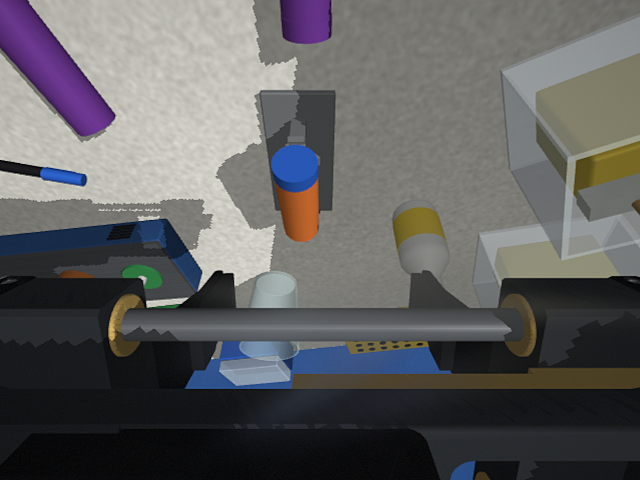

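The wrist view shows the orange tube from its blue closed end at (295,168), with its body down to (300,240). The amber beaker at (75,277) contaminated the fit, so I'll refit within the tube's region only.

```bash
cat > tf.py <<'E'
from h import *
from scipy.optimize import least_squares
def tubefit(f,lo,hi):
    P=cloud(f);h=cv2.cvtColor(f["pixels"],cv2.COLOR_RGB2HSV)
    m=(cv2.inRange(h,(4,150,60),(16,255,255))|cv2.inRange(h,(100,150,40),(125,255,255)))>0
    m&=((P>lo)&(P<hi)).all(-1);c=P[m];p0=c.mean(0)-[0,0,.01]
    D=lambda q:np.array([np.cos(q[4])*np.cos(q[3]),np.cos(q[4])*np.sin(q[3]),np.sin(q[4])])
    s=least_squares(lambda q:np.r_[np.linalg.norm(np.cross(c-q[:3],D(q)),axis=1)-.019,(q[:3]-p0)@D(q)*10],[*p0,-.235,-.26],loss="soft_l1",f_scale=.002)
    q=s.x;t=(c-q[:3])@D(q);print(len(c),q[:3].round(4),np.degrees(q[3:]).round(1),(q[:3]+D(q)*np.percentile(t,.5)).round(4),(q[:3]+D(q)*np.percentile(t,99.5)).round(4))
if __name__=="__main__":
    f=grab("wrist");tubefit(f,(.40,.28,.03),(.57,.42,.12))
E
python3 tf.py
```

```text
3547 [0.4628 0.3525 0.0751] [-13.7 -15.1] [0.4324 0.36   0.0836] [0.5338 0.3352 0.0554]
```

Call:
jog_arm --rows '[{"dx":0.02,"dy":-0.08,"dz":-0.2,"wx":0,"wy":0,"wz":0},{"dx":0.04,"dy":-0.16,"dz":-0.4,"wx":0,"wy":0,"wz":0},{"dx":0.06,"dy":-0.25,"dz":-0.67,"wx":0,"wy":0,"wz":0},{"dx":0.06,"dy":-0.25,"dz":-0.67,"wx":0,"wy":0,"wz":0},{"dx":0.06,"dy":-0.25,"dz":-0.67,"wx":0,"wy":0,"wz":0},{"dx":0.13,"dy":-0.27,"dz":-0.78,"wx":0,"wy":0,"wz":0},{"dx":0.2,"dy":-0.28,"dz":-0.89,"wx":0,"wy":0,"wz":0},{"dx":0.27,"dy":-0.3,"dz":-1,"wx":0,"wy":0,"wz":0},{"dx":0.27,"dy":-0.3,"dz":-1,"wx":0,"wy":0,"wz":0},{"dx":0.27,"dy":-0.3,"dz":-1,"wx":0,"wy":0,"wz":0}]'

```text
t: 2.7
tool_pos: [0.4424, 0.3579, 0.1237]
tool_rot: [0.114, 0.952, -0.032, 0.282]
wrist_force: [0.2, 0.1, 0.1]
finger_gap: 1.001
gripper_force: 0.0
```

```bash
python3 - <<'E'
from h import *
delta((.473,.350,.0715),toolR(-13.5,57),0)
E
```

```text
target tcp [0.4831 0.3476 0.0556] d(units) [ 0.407 -0.103 -0.681] w(units) [-0.006  0.     0.004] q [ 0.72  0.59  1.9  -1.05  0.54  0.29] t 2.7
```

Call:
jog_arm --rows '[{"dx":0.05,"dy":-0.01,"dz":-0.08,"wx":0,"wy":0,"wz":0},{"dx":0.1,"dy":-0.02,"dz":-0.16,"wx":0,"wy":0,"wz":0},{"dx":0.15,"dy":-0.04,"dz":-0.25,"wx":0,"wy":0,"wz":0},{"dx":0.2,"dy":-0.05,"dz":-0.33,"wx":0,"wy":0,"wz":0},{"dx":0.25,"dy":-0.06,"dz":-0.42,"wx":0,"wy":0,"wz":0},{"dx":0.3,"dy":-0.08,"dz":-0.5,"wx":0,"wy":0,"wz":0},{"dx":0.35,"dy":-0.09,"dz":-0.58,"wx":0,"wy":0,"wz":0},{"dx":0.4,"dy":-0.1,"dz":-0.67,"wx":0,"wy":0,"wz":0},{"dx":0.4,"dy":-0.1,"dz":-0.67,"wx":0,"wy":0,"wz":0},{"dx":0.4,"dy":-0.1,"dz":-0.67,"wx":0,"wy":0,"wz":0}]'

```text
t: 3.53
tool_pos: [0.4821, 0.3476, 0.0566]
tool_rot: [0.114, 0.952, -0.032, 0.282]
wrist_force: [0.1, 1.0, -0.4]
finger_gap: 0.999
gripper_force: 0.0
```

```bash
python3 - <<'E'
from h import *
delta((.473,.350,.0715),toolR(-13.5,57),0)
f=grab("wrist");save(f,"w2.png")
E
```

```text
target tcp [0.4831 0.3476 0.0556] d(units) [ 0.01 -0.   -0.01] w(units) [-0.005 -0.     0.003] q [ 0.66  0.74  1.89 -1.3   0.45  0.51] t 3.5333
```

View pics/w2.png

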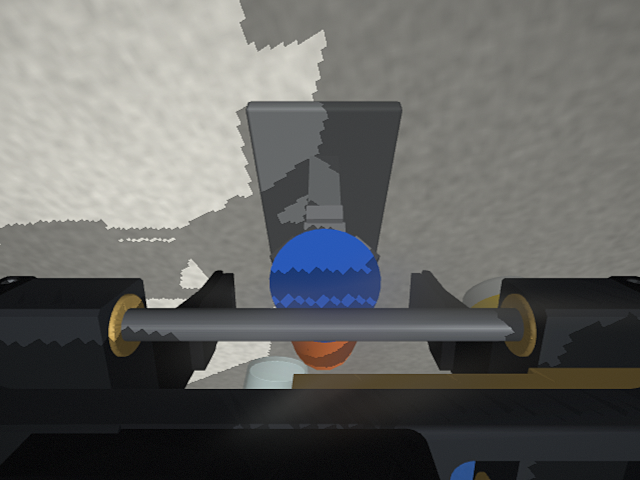

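The tube at (325,280) is centred between the fingers (235 and 412), so I'll close.

Call:
jog_arm --rows '[{"dx":0,"dy":0,"dz":0,"wx":0,"wy":0,"wz":0},{"dx":0,"dy":0,"dz":0,"wx":0,"wy":0,"wz":0},{"dx":0,"dy":0,"dz":0,"wx":0,"wy":0,"wz":0},{"dx":0,"dy":0,"dz":0,"wx":0,"wy":0,"wz":0},{"dx":0,"dy":0,"dz":0,"wx":0,"wy":0,"wz":0},{"dx":0,"dy":0,"dz":0,"wx":0,"wy":0,"wz":0},{"dx":0,"dy":0,"dz":0,"wx":0,"wy":0,"wz":0},{"dx":0,"dy":0,"dz":0,"wx":0,"wy":0,"wz":0},{"dx":0,"dy":0,"dz":0,"wx":0,"wy":0,"wz":0},{"dx":0,"dy":0,"dz":0,"wx":0,"wy":0,"wz":0}]' --hand 0 --squeeze 25

```text
t: 4.42
tool_pos: [0.4823, 0.3482, 0.0557]
tool_rot: [0.114, 0.952, -0.032, 0.281]
wrist_force: [0.2, 2.8, 0.6]
finger_gap: 0.413
gripper_force: 25.0
```

Call:
jog_arm --rows '[{"dx":0,"dy":0,"dz":0.08,"wx":0,"wy":0,"wz":0},{"dx":0,"dy":0,"dz":0.2,"wx":0,"wy":0,"wz":0},{"dx":0,"dy":0,"dz":0.35,"wx":0,"wy":0,"wz":0},{"dx":0,"dy":0,"dz":0.5,"wx":0,"wy":0,"wz":0},{"dx":0,"dy":0,"dz":0.65,"wx":0,"wy":0,"wz":0},{"dx":0,"dy":0,"dz":0.8,"wx":0,"wy":0,"wz":0},{"dx":0,"dy":0,"dz":0.92,"wx":0,"wy":0,"wz":0},{"dx":0,"dy":0,"dz":1,"wx":0,"wy":0,"wz":0},{"dx":0,"dy":0,"dz":1,"wx":0,"wy":0,"wz":0},{"dx":0,"dy":0,"dz":1,"wx":0,"wy":0,"wz":0}]'

```text
t: 5.25
tool_pos: [0.4814, 0.3465, 0.1556]
tool_rot: [0.114, 0.952, -0.033, 0.281]
wrist_force: [0.2, 0.3, -1.1]
finger_gap: 0.418
gripper_force: 25.0
```

```bash
python3 - <<'E'
from h import *
from tf import tubefit
for n in("top","scene"): tubefit(grab(n),(.35,.25,.10),(.62,.45,.25))
o=manip.get_obs();print(o["finger_gap"],o["wrist_force"])
# hover above the peg: tube axis vertical, grasp 42mm from closed end, mouth at z=.125
delta((.590,.102,.125+.068),toolR(-13.5,57+75),0)
E
```

```text
728 [0.4995 0.3417 0.1632] [-13.3 -15.3] [0.4444 0.3548 0.1787] [0.5357 0.3331 0.153 ]
1150 [0.5032 0.3408 0.1622] [-13.  -14.4] [0.4375 0.356  0.1796] [0.5385 0.3327 0.1529]
0.4178183983022929 [-0.71769723  0.32550481 -0.73205486]
target tcp [0.5776 0.105  0.1789] d(units) [ 0.965 -2.413  0.242] w(units) [0.613 2.539 0.004] q [ 0.65  0.55  1.85 -0.92  0.56  0.07] t 5.35
```

Call:
jog_arm --rows '[{"dx":0,"dy":-0.05,"dz":0.08,"wx":0.03,"wy":0.12,"wz":0},{"dx":0.05,"dy":-0.12,"dz":0.16,"wx":0.06,"wy":0.24,"wz":0},{"dx":0.1,"dy":-0.24,"dz":0.25,"wx":0.09,"wy":0.36,"wz":0},{"dx":0.15,"dy":-0.36,"dz":0.3,"wx":0.12,"wy":0.49,"wz":0},{"dx":0.2,"dy":-0.48,"dz":0.35,"wx":0.15,"wy":0.61,"wz":0},{"dx":0.25,"dy":-0.6,"dz":0.4,"wx":0.18,"wy":0.73,"wz":0},{"dx":0.3,"dy":-0.72,"dz":0.4,"wx":0.21,"wy":0.85,"wz":0},{"dx":0.3,"dy":-0.8,"dz":0.4,"wx":0.24,"wy":0.97,"wz":0},{"dx":0.3,"dy":-0.8,"dz":0.4,"wx":0.24,"wy":0.97,"wz":0},{"dx":0.3,"dy":-0.8,"dz":0.4,"wx":0.24,"wy":0.97,"wz":0}]'

```text
t: 6.18
tool_pos: [0.5119, 0.266, 0.1944]
tool_rot: [0.12, 0.992, -0.003, 0.037]
wrist_force: [0.5, 0.2, -1.3]
finger_gap: 0.419
gripper_force: 25.0
```

```bash
python3 - <<'E'
from h import *
delta((.590,.102,.125+.068),toolR(-13.5,57+75),0)
E
```

```text
target tcp [0.5776 0.105  0.1789] d(units) [ 0.658 -1.61  -0.155] w(units) [0.377 1.569 0.013] q [ 0.31  0.48  1.63 -0.04  0.97 -1.  ] t 6.1833
```

Call:
jog_arm --rows '[{"dx":0.03,"dy":-0.1,"dz":0.05,"wx":0.03,"wy":0.12,"wz":0},{"dx":0.06,"dy":-0.2,"dz":0.1,"wx":0.06,"wy":0.24,"wz":0},{"dx":0.1,"dy":-0.3,"dz":0.15,"wx":0.09,"wy":0.36,"wz":0},{"dx":0.15,"dy":-0.4,"dz":0.15,"wx":0.12,"wy":0.49,"wz":0},{"dx":0.2,"dy":-0.5,"dz":0.15,"wx":0.15,"wy":0.61,"wz":0},{"dx":0.25,"dy":-0.6,"dz":0.15,"wx":0.18,"wy":0.73,"wz":0},{"dx":0.3,"dy":-0.7,"dz":0.15,"wx":0.21,"wy":0.85,"wz":0},{"dx":0.35,"dy":-0.8,"dz":0.15,"wx":0.24,"wy":0.97,"wz":0},{"dx":0.35,"dy":-0.8,"dz":0.15,"wx":0.24,"wy":0.97,"wz":0},{"dx":0.35,"dy":-0.8,"dz":0.15,"wx":0.24,"wy":0.97,"wz":0}]'

```text
t: 7.02
tool_pos: [0.546, 0.1873, 0.209]
tool_rot: [0.117, 0.97, 0.027, -0.21]
wrist_force: [0.6, 0.7, -0.2]
finger_gap: 0.416
gripper_force: 25.0
```

```bash
python3 - <<'E'
from h import *
delta((.590,.102,.125+.068),toolR(-13.5,57+75),0)
E
```

```text
target tcp [0.5776 0.105  0.1789] d(units) [ 0.317 -0.824 -0.301] w(units) [0.139 0.597 0.013] q [ 0.07  0.65  1.3   0.13  1.59 -1.29] t 7.0167
```

Call:
jog_arm --rows '[{"dx":0.03,"dy":-0.1,"dz":0,"wx":0.02,"wy":0.1,"wz":0},{"dx":0.06,"dy":-0.2,"dz":0,"wx":0.05,"wy":0.2,"wz":0},{"dx":0.1,"dy":-0.3,"dz":0,"wx":0.07,"wy":0.3,"wz":0},{"dx":0.15,"dy":-0.4,"dz":0,"wx":0.09,"wy":0.4,"wz":0},{"dx":0.2,"dy":-0.5,"dz":0,"wx":0.12,"wy":0.5,"wz":0.01},{"dx":0.25,"dy":-0.6,"dz":0,"wx":0.14,"wy":0.6,"wz":0.01},{"dx":0.3,"dy":-0.7,"dz":0,"wx":0.14,"wy":0.6,"wz":0.01},{"dx":0.32,"dy":-0.82,"dz":0,"wx":0.14,"wy":0.6,"wz":0.01},{"dx":0.32,"dy":-0.82,"dz":0,"wx":0.14,"wy":0.6,"wz":0.01},{"dx":0.32,"dy":-0.82,"dz":0,"wx":0.14,"wy":0.6,"wz":0.01}]'

```text
t: 7.85
tool_pos: [0.5782, 0.1052, 0.2113]
tool_rot: [0.11, 0.927, 0.043, -0.355]
wrist_force: [-0.4, -0.1, -1.2]
finger_gap: 0.418
gripper_force: 25.0
```

```bash
cat > seat.py <<'E'
from h import *
from scipy.optimize import least_squares
delta((.590,.102,.125+.068),toolR(-13.5,57+75),0)
def vert(f,n):
    P=cloud(f);h=cv2.cvtColor(f["pixels"],cv2.COLOR_RGB2HSV)
    m=(cv2.inRange(h,(4,150,50),(16,255,255))|cv2.inRange(h,(100,150,40),(125,255,255)))>0
    m&=((P>(.52,.05,.11))&(P<(.67,.16,.30))).all(-1);c=P[m]
    if len(c)<150: print(n,"few",len(c));return
    R=lambda q:np.hypot(c[:,0]-q[0]-q[2]*(c[:,2]-.15),c[:,1]-q[1]-q[3]*(c[:,2]-.15))-.019
    s=least_squares(R,[*c.mean(0)[:2],0,0],loss="soft_l1",f_scale=.0015)
    print(n,"tube",len(c),"xy@.15",s.x[:2].round(4),"slope deg",np.degrees(s.x[2:]).round(1),"z",np.percentile(c[:,2],[.5,99.5]).round(3),np.abs(s.fun).mean().round(4))
def seat(f,n):
    P=cloud(f);h=cv2.cvtColor(f["pixels"],cv2.COLOR_RGB2HSV)
    m=(cv2.inRange(h,(45,100,30),(85,255,255))>0)&((P>(.55,.06,.04))&(P<(.64,.14,.056))).all(-1);c=P[m];print(n,"seat",len(c))
    if len(c)>60:
        cs,_=cv2.findContours(m.astype(np.uint8),cv2.RETR_EXTERNAL,cv2.CHAIN_APPROX_NONE);k=max(cs,key=cv2.contourArea)[:,0]
        e=np.array([ray(f,u,v,.049) for u,v in k])
        s=least_squares(lambda q:np.hypot(e[:,0]-q[0],e[:,1]-q[1])-.025,e.mean(0)[:2],loss="soft_l1",f_scale=.001);print("   centre",s.x.round(4))
    w=(h[...,1]<60)&(h[...,2]>90)&((P>(.57,.075,.06))&(P<(.615,.13,.097))).all(-1)
    if w.sum()>10:print("   peg",w.sum(),P[w].mean(0).round(4),P[w].max(0).round(3))
if __name__=="__main__":
    import pickle
    for n in("top","scene"): seat(pickle.load(open(n+".pkl","rb")),n+"0")
    for n in("top","scene","wrist"):
        f=grab(n);vert(f,n);seat(f,n);save(f,n+"_h.png")
E
python3 seat.py
```

```text
target tcp [0.5776 0.105  0.1789] d(units) [-0.006 -0.002 -0.324] w(units) [-0.003  0.003  0.003] q [-0.07  0.83  1.06  0.12  1.97 -1.4 ] t 7.85
top0 seat 387
   centre [0.5895 0.0992]
   peg 27 [0.588  0.1006 0.0899] [0.593 0.104 0.097]
scene0 seat 291
   centre [0.5938 0.1037]
   peg 103 [0.5936 0.103  0.0787] [0.599 0.108 0.096]
top few 0
top seat 0
scene tube 427 xy@.15 [0.5922 0.1019] slope deg [ 0.2 -0.2] z [0.155 0.205] 0.0008
scene seat 286
   centre [0.5938 0.1037]
   peg 103 [0.5935 0.103  0.0787] [0.598 0.107 0.095]
wrist tube 7849 xy@.15 [0.5843 0.1064] slope deg [ 8.2 -2.2] z [0.167 0.268] 0.0054
wrist seat 332
   centre [0.5767 0.1045]
```

View pics/scene_h.png

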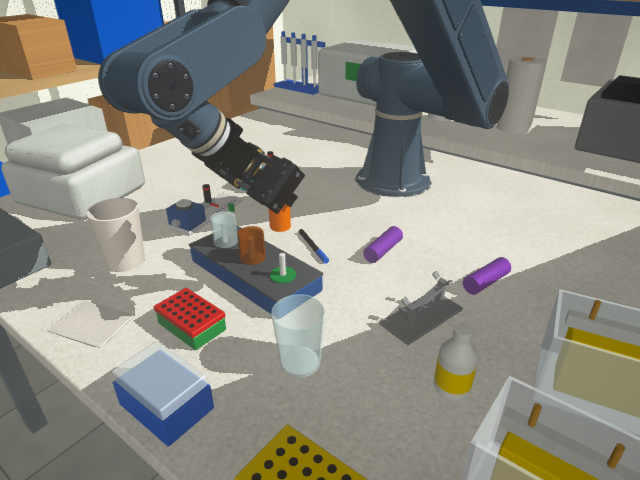

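The scene view shows the tube upright at (280,217), behind and above the free peg at (283,265). The tube's bore radius is 16 mm and the peg's radius is 6 mm, so the ~1 mm offset I measured fits easily. Lowering now.

Call:
jog_arm --rows '[{"dx":-0.01,"dy":-0.015,"dz":-0.1,"wx":0,"wy":0,"wz":0},{"dx":-0.01,"dy":-0.015,"dz":-0.2,"wx":0,"wy":0,"wz":0},{"dx":-0.01,"dy":-0.015,"dz":-0.3,"wx":0,"wy":0,"wz":0},{"dx":-0.01,"dy":-0.015,"dz":-0.4,"wx":0,"wy":0,"wz":0},{"dx":-0.01,"dy":-0.015,"dz":-0.5,"wx":0,"wy":0,"wz":0},{"dx":-0.01,"dy":-0.015,"dz":-0.6,"wx":0,"wy":0,"wz":0},{"dx":-0.01,"dy":-0.015,"dz":-0.7,"wx":0,"wy":0,"wz":0},{"dx":-0.01,"dy":-0.015,"dz":-0.8,"wx":0,"wy":0,"wz":0},{"dx":-0.01,"dy":-0.015,"dz":-0.87,"wx":0,"wy":0,"wz":0},{"dx":-0.01,"dy":-0.015,"dz":-0.93,"wx":0,"wy":0,"wz":0}]'

```text
t: 8.83
tool_pos: [0.5775, 0.1034, 0.1164]
tool_rot: [0.11, 0.927, 0.043, -0.356]
wrist_force: [1.2, -0.2, -0.5]
finger_gap: 0.418
gripper_force: 25.0
```

```bash
python3 - <<'E'
from h import *
from seat import vert,seat
f=grab("scene");vert(f,"scene");save(f,"s3.png")
o=manip.get_obs();print(o["wrist_force"],o["tool_pos"],o["joint_positions"].round(2))
cv2.imwrite("pics/s3c.png",cv2.resize(f["pixels"][180:320,180:340],(640,560),interpolation=cv2.INTER_CUBIC)[...,::-1])
E
```

```text
target tcp [0.5776 0.105  0.1789] d(units) [0.001 0.016 0.625] w(units) [-0.004 -0.002  0.003] q [-0.07  0.94  1.11  0.11  1.82 -1.42] t 8.8333
scene few 0
[ 0.18831772 -0.21091585 -2.09270582] [0.57711899 0.10340532 0.11553972] [-0.07  0.94  1.11  0.11  1.82 -1.42]
```

View pics/s3c.png

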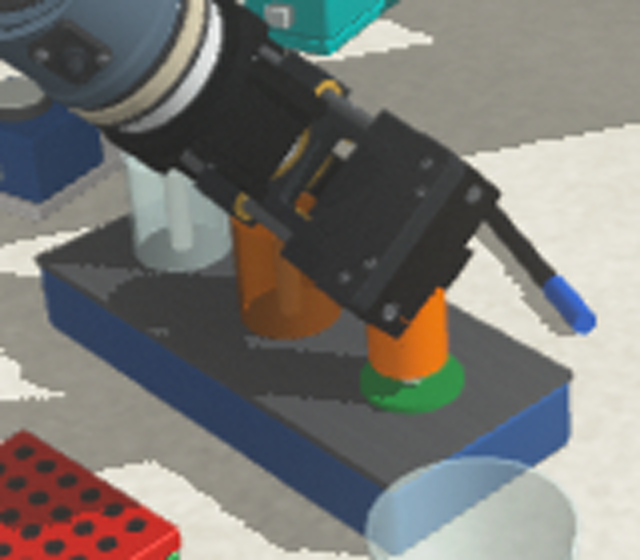

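The tube at crop (408,340) is over the peg, with its rim roughly 10 mm above the green seat. I'll lower it slowly to contact.

Call:
jog_arm --rows '[{"dx":0,"dy":0,"dz":-0.01,"wx":0,"wy":0,"wz":0},{"dx":0,"dy":0,"dz":-0.02,"wx":0,"wy":0,"wz":0},{"dx":0,"dy":0,"dz":-0.03,"wx":0,"wy":0,"wz":0},{"dx":0,"dy":0,"dz":-0.04,"wx":0,"wy":0,"wz":0},{"dx":0,"dy":0,"dz":-0.05,"wx":0,"wy":0,"wz":0},{"dx":0,"dy":0,"dz":-0.06,"wx":0,"wy":0,"wz":0},{"dx":0,"dy":0,"dz":-0.07,"wx":0,"wy":0,"wz":0},{"dx":0,"dy":0,"dz":-0.08,"wx":0,"wy":0,"wz":0},{"dx":0,"dy":0,"dz":-0.08,"wx":0,"wy":0,"wz":0},{"dx":0,"dy":0,"dz":-0.08,"wx":0,"wy":0,"wz":0}]'

```text
t: 9.72
tool_pos: [0.5777, 0.1034, 0.1095]
tool_rot: [0.11, 0.927, 0.043, -0.356]
wrist_force: [0.8, -0.7, -0.8]
finger_gap: 0.417
gripper_force: 25.0
```

Call:
jog_arm --rows '[{"dx":0,"dy":0,"dz":-0.005,"wx":0,"wy":0,"wz":0},{"dx":0,"dy":0,"dz":-0.01,"wx":0,"wy":0,"wz":0},{"dx":0,"dy":0,"dz":-0.015,"wx":0,"wy":0,"wz":0},{"dx":0,"dy":0,"dz":-0.02,"wx":0,"wy":0,"wz":0},{"dx":0,"dy":0,"dz":-0.025,"wx":0,"wy":0,"wz":0},{"dx":0,"dy":0,"dz":-0.03,"wx":0,"wy":0,"wz":0},{"dx":0,"dy":0,"dz":-0.035,"wx":0,"wy":0,"wz":0},{"dx":0,"dy":0,"dz":-0.04,"wx":0,"wy":0,"wz":0},{"dx":0,"dy":0,"dz":-0.04,"wx":0,"wy":0,"wz":0},{"dx":0,"dy":0,"dz":-0.04,"wx":0,"wy":0,"wz":0}]'

```text
t: 10.55
tool_pos: [0.5777, 0.1034, 0.1055]
tool_rot: [0.11, 0.927, 0.043, -0.356]
wrist_force: [0.2, -0.5, -1.2]
finger_gap: 0.414
gripper_force: 25.0
```

Call:
jog_arm --rows '[{"dx":0,"dy":0,"dz":-0.003,"wx":0,"wy":0,"wz":0},{"dx":0,"dy":0,"dz":-0.006,"wx":0,"wy":0,"wz":0},{"dx":0,"dy":0,"dz":-0.009,"wx":0,"wy":0,"wz":0},{"dx":0,"dy":0,"dz":-0.012,"wx":0,"wy":0,"wz":0},{"dx":0,"dy":0,"dz":-0.015,"wx":0,"wy":0,"wz":0},{"dx":0,"dy":0,"dz":-0.018,"wx":0,"wy":0,"wz":0},{"dx":0,"dy":0,"dz":-0.02,"wx":0,"wy":0,"wz":0},{"dx":0,"dy":0,"dz":-0.02,"wx":0,"wy":0,"wz":0},{"dx":0,"dy":0,"dz":-0.02,"wx":0,"wy":0,"wz":0},{"dx":0,"dy":0,"dz":-0.02,"wx":0,"wy":0,"wz":0}]'

```text
t: 11.38
tool_pos: [0.5778, 0.1034, 0.1047]
tool_rot: [0.11, 0.927, 0.043, -0.356]
wrist_force: [1.8, 0.2, 5.4]
finger_gap: 0.415
gripper_force: 25.0
```

```bash
python3 - <<'E'
from h import *
f=grab("scene")
o=manip.get_obs();print(o["wrist_force"],o["tool_pos"])
P=cloud(f);h=cv2.cvtColor(f["pixels"],cv2.COLOR_RGB2HSV)
m=(cv2.inRange(h,(4,150,50),(16,255,255))>0)&((P>(.55,.06,.03))&(P<(.65,.15,.2))).all(-1);print(m.sum(),np.percentile(P[m][:,2],[0,1,5,50]))
E
```

```text
[-0.2071318  -0.77323291  4.0774865 ] [0.5778031  0.10340833 0.10463784]
258 [0.04735691 0.04851738 0.0502177  0.06382003]
```

Contact: the force rose to about 5 N and the rim is at z≈0.048. Opening partway.

Call:
jog_arm --rows '[{"dx":0,"dy":0,"dz":0,"wx":0,"wy":0,"wz":0},{"dx":0,"dy":0,"dz":0,"wx":0,"wy":0,"wz":0},{"dx":0,"dy":0,"dz":0,"wx":0,"wy":0,"wz":0},{"dx":0,"dy":0,"dz":0,"wx":0,"wy":0,"wz":0},{"dx":0,"dy":0,"dz":0,"wx":0,"wy":0,"wz":0},{"dx":0,"dy":0,"dz":0,"wx":0,"wy":0,"wz":0},{"dx":0,"dy":0,"dz":0,"wx":0,"wy":0,"wz":0},{"dx":0,"dy":0,"dz":0,"wx":0,"wy":0,"wz":0},{"dx":0,"dy":0,"dz":0,"wx":0,"wy":0,"wz":0},{"dx":0,"dy":0,"dz":0,"wx":0,"wy":0,"wz":0}]' --hand 0.65

```text
t: 12.27
tool_pos: [0.5778, 0.1034, 0.1035]
tool_rot: [0.11, 0.927, 0.043, -0.356]
wrist_force: [0.7, 0.4, 0.5]
finger_gap: 0.651
gripper_force: 0.0
```

Call:
jog_arm --rows '[{"dx":0.08,"dy":-0.02,"dz":0.1,"wx":0,"wy":0,"wz":0},{"dx":0.17,"dy":-0.04,"dz":0.2,"wx":0,"wy":0,"wz":0},{"dx":0.26,"dy":-0.06,"dz":0.3,"wx":0,"wy":0,"wz":0},{"dx":0.35,"dy":-0.08,"dz":0.4,"wx":0,"wy":0,"wz":0},{"dx":0.44,"dy":-0.1,"dz":0.5,"wx":0,"wy":0,"wz":0},{"dx":0.53,"dy":-0.12,"dz":0.61,"wx":0,"wy":0,"wz":0},{"dx":0.62,"dy":-0.15,"dz":0.72,"wx":0,"wy":0,"wz":0},{"dx":0.72,"dy":-0.17,"dz":0.83,"wx":0,"wy":0,"wz":0},{"dx":0.84,"dy":-0.2,"dz":0.97,"wx":0,"wy":0,"wz":0},{"dx":0.84,"dy":-0.2,"dz":0.97,"wx":0,"wy":0,"wz":0}]'

```text
t: 13.1
tool_pos: [0.6643, 0.0827, 0.2028]
tool_rot: [0.11, 0.928, 0.043, -0.353]
wrist_force: [1.3, -0.7, 0.7]
finger_gap: 0.648
gripper_force: 0.0
```

```bash
cat > v.py <<'E'
from h import *
import pickle
from seat import vert
f=grab("scene");save(f,"s5.png")
print("obs",manip.get_obs()["tool_pos"],manip.get_obs()["joint_positions"].round(2))
# tube: standing?
P=cloud(f);h=cv2.cvtColor(f["pixels"],cv2.COLOR_RGB2HSV)
m=(cv2.inRange(h,(100,150,40),(125,255,255))>0)&((P>(.55,.06,.12))&(P<(.65,.15,.2))).all(-1);print("cap",m.sum(),P[m].mean(0),P[m][:,2].max())
# valve, from the first pictures
for n in("top","scene"):
    f=pickle.load(open(n+".pkl","rb"));P=cloud(f);h=cv2.cvtColor(f["pixels"],cv2.COLOR_RGB2HSV)
    box=((P>(.33,-.30,-.02))&(P<(.65,-.10,.1))).all(-1)
    bl=(cv2.inRange(h,(100,130,40),(125,255,255))>0)&box
    t=P[bl&(P[...,2]>.048)&(P[...,2]<.062)]
    r=cv2.minAreaRect(t[:,:2].astype(np.float32)*1000);print(n,"block top",len(t),r)
    gr=(cv2.inRange(h,(45,100,30),(80,255,255))>0)&box;g=P[gr];print(" mark",len(g),g.mean(0).round(4) if len(g) else'',np.argwhere(gr).mean(0))
    dk=(h[...,2]<60)&box&(P[...,2]>.045);d=P[dk];print(" post",len(d),d.mean(0).round(4) if len(d) else'',np.argwhere(dk).mean(0), d.max(0))
    rd=((cv2.inRange(h,(0,120,50),(6,255,255))|cv2.inRange(h,(172,120,50),(180,255,255)))>0)&box;print(" red",[ (p[::-1].tolist(),P[tuple(p)].round(3).tolist()) for p in np.argwhere(rd)[::4]])
E
python3 v.py
```

```text
target tcp [0.5776 0.105  0.1789] d(units) [-0.866  0.223 -0.239] w(units) [-0.002  0.013  0.004] q [-0.09  0.97  0.76  0.12  2.13 -1.4 ] t 13.1
obs [0.66300289 0.08300584 0.20150957] [-0.09  0.97  0.76  0.12  2.13 -1.4 ]
cap 288 [0.5969247  0.10520963 0.15522013] 0.15974303067031886
top block top 529 ((533.0508422851562, -259.5825500488281), (59.390384674072266, 70.6364974975586), 8.435697555541992)
 mark 8 [ 0.4152 -0.2338  0.0181] [273.25 462.75]
 post 627 [ 0.5275 -0.2121  0.0538] [220.84688995 456.82934609] [ 0.62812466 -0.10111117  0.08188267]
 red [([473, 256], [0.453, -0.254, 0.028]), ([477, 256], [0.453, -0.263, 0.028]), ([471, 257], [0.45, -0.248, 0.033])]
scene block top 127 ((540.2470092773438, -257.30682373046875), (48.13959503173828, 67.4569320678711), 8.611499786376953)
 mark 36 [ 0.417  -0.2313  0.0111] [206.80555556 231.08333333]
 post 54 [ 0.4593 -0.2679  0.0602] [191.53703704 206.40740741] [ 0.46482986 -0.26174884  0.0763555 ]
 red [([209, 187], [0.451, -0.266, 0.07]), ([206, 188], [0.46, -0.266, 0.071]), ([203, 189], [0.464, -0.274, 0.067]), ([207, 189], [0.459, -0.265, 0.068]), ([211, 204], [0.455, -0.263, 0.025]), ([212, 205], [0.454, -0.259, 0.023]), ([217, 205], [0.455, -0.239, 0.03])]
```

The tube stands with its cap top at z≈0.160 (expected 0.159). The valve's yaw is about 8.4°, the post is near (0.4545, −0.2715) and the mark near (0.416, −0.2325). Next I'll move over the post with the tool down and the fingers closing along the valve's x.

```bash
python3 - <<'E'
from h import *
delta((.4545,-.2715,.062),toolR(-81.6,90),.15)
E
```

```text
target tcp [ 0.4545 -0.2715  0.193 ] d(units) [-2.085 -3.545 -0.085] w(units) [-1.144 -1.038 -2.264] q [-0.09  0.97  0.76  0.12  2.13 -1.4 ] t 13.15
```

Call:
jog_arm --rows '[{"dx":0,"dy":-0.1,"dz":0.15,"wx":-0.05,"wy":-0.05,"wz":-0.1},{"dx":0,"dy":-0.2,"dz":0.3,"wx":-0.11,"wy":-0.1,"wz":-0.21},{"dx":0,"dy":-0.35,"dz":0.35,"wx":-0.16,"wy":-0.15,"wz":-0.32},{"dx":-0.1,"dy":-0.5,"dz":0.35,"wx":-0.21,"wy":-0.2,"wz":-0.42},{"dx":-0.2,"dy":-0.65,"dz":0.35,"wx":-0.27,"wy":-0.25,"wz":-0.53},{"dx":-0.3,"dy":-0.8,"dz":0.35,"wx":-0.32,"wy":-0.3,"wz":-0.64},{"dx":-0.4,"dy":-0.9,"dz":0.35,"wx":-0.38,"wy":-0.35,"wz":-0.75},{"dx":-0.5,"dy":-1,"dz":0.35,"wx":-0.43,"wy":-0.4,"wz":-0.86},{"dx":-0.6,"dy":-1,"dz":0.35,"wx":-0.49,"wy":-0.45,"wz":-0.97},{"dx":-0.6,"dy":-1,"dz":0.35,"wx":-0.49,"wy":-0.45,"wz":-0.97}]'

```text
t: 13.98
tool_pos: [0.5978, -0.0163, 0.236]
tool_rot: [0.366, 0.905, 0.026, -0.216]
wrist_force: [0.2, 0.3, -0.0]
finger_gap: 0.651
gripper_force: 0.0
```

```bash
python3 - <<'E'
from h import *
delta((.4545,-.2715,.062),toolR(-81.6,90),.15)
E
```

```text
target tcp [ 0.4545 -0.2715  0.193 ] d(units) [-1.433 -2.552 -0.43 ] w(units) [-0.661 -0.6   -1.289] q [-0.27  0.67  1.19  0.1   1.7  -1.08] t 13.9833
```

Call:
jog_arm --rows '[{"dx":-0.05,"dy":-0.1,"dz":0,"wx":-0.05,"wy":-0.05,"wz":-0.1},{"dx":-0.1,"dy":-0.2,"dz":0,"wx":-0.11,"wy":-0.1,"wz":-0.21},{"dx":-0.18,"dy":-0.35,"dz":0,"wx":-0.16,"wy":-0.15,"wz":-0.32},{"dx":-0.25,"dy":-0.5,"dz":0,"wx":-0.21,"wy":-0.2,"wz":-0.42},{"dx":-0.35,"dy":-0.65,"dz":0,"wx":-0.27,"wy":-0.25,"wz":-0.53},{"dx":-0.45,"dy":-0.8,"dz":0,"wx":-0.32,"wy":-0.3,"wz":-0.64},{"dx":-0.5,"dy":-0.9,"dz":0,"wx":-0.38,"wy":-0.35,"wz":-0.75},{"dx":-0.56,"dy":-1,"dz":0,"wx":-0.43,"wy":-0.4,"wz":-0.86},{"dx":-0.56,"dy":-1,"dz":0,"wx":-0.49,"wy":-0.45,"wz":-0.97},{"dx":-0.56,"dy":-1,"dz":0,"wx":-0.49,"wy":-0.45,"wz":-0.97}]'

```text
t: 14.82
tool_pos: [0.5442, -0.1155, 0.2352]
tool_rot: [0.589, 0.806, 0.008, -0.055]
wrist_force: [-0.3, 1.3, 0.2]
finger_gap: 0.646
gripper_force: 0.0
```

```bash
python3 - <<'E'
from h import *
delta((.4545,-.2715,.062),toolR(-81.6,90),.15)
E
```

```text
target tcp [ 0.4545 -0.2715  0.193 ] d(units) [-0.897 -1.56  -0.422] w(units) [-0.168 -0.147 -0.326] q [-0.43  0.46  1.52  0.04  1.26 -0.75] t 14.8167
```

Call:
jog_arm --rows '[{"dx":-0.1,"dy":-0.15,"dz":0,"wx":-0.05,"wy":-0.05,"wz":-0.1},{"dx":-0.2,"dy":-0.3,"dz":0,"wx":-0.11,"wy":-0.1,"wz":-0.2},{"dx":-0.3,"dy":-0.45,"dz":0,"wx":-0.17,"wy":-0.15,"wz":-0.33},{"dx":-0.4,"dy":-0.6,"dz":0,"wx":-0.17,"wy":-0.15,"wz":-0.33},{"dx":-0.5,"dy":-0.75,"dz":0,"wx":-0.17,"wy":-0.15,"wz":-0.33},{"dx":-0.6,"dy":-0.9,"dz":0,"wx":-0.17,"wy":-0.15,"wz":-0.33},{"dx":-0.7,"dy":-1,"dz":0,"wx":-0.17,"wy":-0.15,"wz":-0.33},{"dx":-0.8,"dy":-1,"dz":0,"wx":-0.17,"wy":-0.15,"wz":-0.33},{"dx":-0.9,"dy":-1,"dz":0,"wx":-0.17,"wy":-0.15,"wz":-0.33},{"dx":-0.9,"dy":-1,"dz":0,"wx":-0.17,"wy":-0.15,"wz":-0.33}]' --hand 0.5

```text
t: 15.65
tool_pos: [0.4537, -0.2151, 0.235]
tool_rot: [0.654, 0.757, 0.0, -0.0]
wrist_force: [0.4, -1.0, -0.4]
finger_gap: 0.498
gripper_force: 0.0
```

```bash
python3 - <<'E'
from h import *
delta((.4545,-.2715,.062),toolR(-81.6,90),.15)
f=grab("wrist");save(f,"w6.png")
print(f["W"].round(3).tolist())
E
```

```text
target tcp [ 0.4545 -0.2715  0.193 ] d(units) [ 0.008 -0.564 -0.42 ] w(units) [-0.     0.     0.003] q [-0.67  0.35  1.72  0.    1.07 -0.81] t 15.65
[[0.989, 0.14, 0.039, 0.442], [0.145, -0.953, -0.266, -0.142], [-0.0, 0.269, -0.963, 0.398], [0.0, 0.0, 0.0, 1.0]]
```

View pics/w6.png

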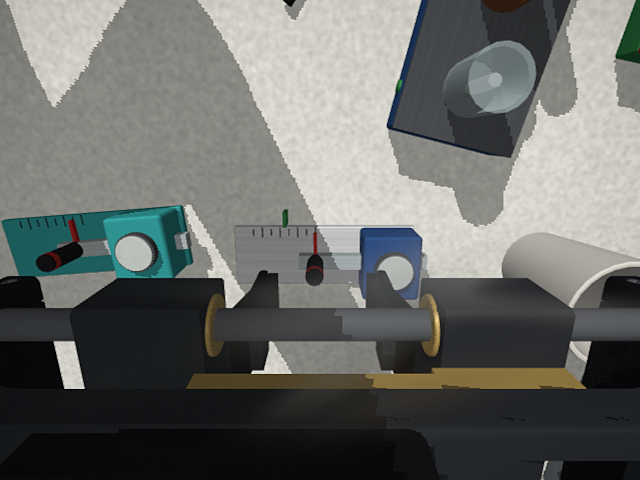

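The wrist view shows the plate's edges level in the image, so the yaw is right. The post top is near (315,282), the pointer runs up to about (316,231), and the mark is at (285,217). Computing the offsets from this.

```bash
cat > mk.py <<'E'
from h import *
def mk(f,box=None,yaw=8.4):
    h=cv2.cvtColor(f["pixels"],cv2.COLOR_RGB2HSV);P=cloud(f)
    reg=((P>(.33,-.34,-.02))&(P<(.50,-.20,.1))).all(-1)
    a=np.array([np.cos(np.radians(yaw)),np.sin(np.radians(yaw))]);b=np.array([-a[1],a[0]])
    g=(cv2.inRange(h,(45,90,25),(85,255,255))>0)&reg
    r=((cv2.inRange(h,(0,120,50),(8,255,255))|cv2.inRange(h,(170,120,50),(180,255,255)))>0)&reg
    G=np.argwhere(g);Rr=np.argwhere(r);print("g",len(G),G.min(0),G.max(0),"r",len(Rr))
    gm=np.array([ray(f,u,v,.011)[:2] for v,u in G])  # faces mid height
    print(" mark mean ray z=.011:",gm.mean(0).round(4)," depth mean",P[g].mean(0).round(4),"along x",(gm@a).mean().round(4),(P[g][:,:2]@a).mean().round(4))
    rp=np.array([ray(f,u,v,.027)[:2] for v,u in Rr]);dz=P[r][:,2];k=dz<.045
    s=rp[k]@b;e=rp[k][s>np.percentile(s,60)];print(" pointer outer",e.mean(0).round(4),"along x",(e@a).mean().round(4),"depth along x",(P[r][k][:,:2]@a).mean().round(4))
    print(" PULL still needed (m):",((e@a).mean()-(gm@a).mean()).round(4))
    d=(h[...,2]<50)&(h[...,1]<140)&reg&(P[...,2]>.066)&(P[...,2]<.085)
    if d.sum()>5: print(" post top",d.sum(),P[d].mean(0).round(4))
if __name__=="__main__":
    import sys
    for n in sys.argv[1:] or ["wrist"]: print(n);mk(grab(n))
E
python3 mk.py wrist scene
```

```text
wrist
g 71 [209 281] [226 285] r 117
 mark mean ray z=.011: [ 0.4135 -0.2342]  depth mean [ 0.414  -0.2324  0.0183] along x 0.3748 0.3756
 pointer outer [ 0.4491 -0.2464] along x 0.4083 depth along x 0.4083
 PULL still needed (m): 0.0335
 post top 219 [ 0.4533 -0.2719  0.0773]
scene
g 39 [203 228] [211 233] r 31
 mark mean ray z=.011: [ 0.4178 -0.2312]  depth mean [ 0.4173 -0.2318  0.0105] along x 0.3795 0.3789
 pointer outer [ 0.4542 -0.243 ] along x 0.4138 depth along x 0.412
 PULL still needed (m): 0.0343
```

Call:
jog_arm --rows '[{"dx":0,"dy":-0.15,"dz":0,"wx":0,"wy":0,"wz":0},{"dx":0,"dy":-0.3,"dz":0,"wx":0,"wy":0,"wz":0},{"dx":0,"dy":-0.45,"dz":0,"wx":0,"wy":0,"wz":0},{"dx":0,"dy":-0.57,"dz":-0.1,"wx":0,"wy":0,"wz":0},{"dx":0,"dy":-0.57,"dz":-0.25,"wx":0,"wy":0,"wz":0},{"dx":0,"dy":-0.57,"dz":-0.45,"wx":0,"wy":0,"wz":0},{"dx":0,"dy":-0.57,"dz":-0.65,"wx":0,"wy":0,"wz":0},{"dx":0,"dy":-0.57,"dz":-0.85,"wx":0,"wy":0,"wz":0},{"dx":0,"dy":-0.57,"dz":-1,"wx":0,"wy":0,"wz":0},{"dx":0,"dy":-0.57,"dz":-1,"wx":0,"wy":0,"wz":0}]'

```text
t: 16.63
tool_pos: [0.4537, -0.2733, 0.1318]
tool_rot: [0.655, 0.756, 0.0, -0.002]
wrist_force: [-0.7, 0.1, 0.2]
finger_gap: 0.501
gripper_force: 0.0
```

```bash
python3 - <<'E'
from h import *
delta((.4535,-.272,.062),toolR(-81.6,90),0)
E
```

```text
target tcp [ 0.4535 -0.272   0.043 ] d(units) [-0.002  0.013 -0.888] w(units) [-0.005 -0.004  0.007] q [-0.75  0.53  1.76  0.    0.86 -0.9 ] t 16.6333
```

Call:
jog_arm --rows '[{"dx":0,"dy":0.01,"dz":-0.1,"wx":0,"wy":0,"wz":0},{"dx":0,"dy":0.01,"dz":-0.2,"wx":0,"wy":0,"wz":0},{"dx":0,"dy":0.01,"dz":-0.3,"wx":0,"wy":0,"wz":0},{"dx":0,"dy":0.01,"dz":-0.4,"wx":0,"wy":0,"wz":0},{"dx":0,"dy":0.01,"dz":-0.5,"wx":0,"wy":0,"wz":0},{"dx":0,"dy":0.01,"dz":-0.6,"wx":0,"wy":0,"wz":0},{"dx":0,"dy":0.01,"dz":-0.7,"wx":0,"wy":0,"wz":0},{"dx":0,"dy":0.01,"dz":-0.8,"wx":0,"wy":0,"wz":0},{"dx":0,"dy":0.01,"dz":-0.88,"wx":0,"wy":0,"wz":0},{"dx":0,"dy":0.01,"dz":-0.88,"wx":0,"wy":0,"wz":0}]'

```text
t: 17.47
tool_pos: [0.4549, -0.2718, 0.0457]
tool_rot: [0.654, 0.756, 0.0, 0.0]
wrist_force: [-0.6, 0.7, -0.8]
finger_gap: 0.499
gripper_force: 0.0
```

Call:
jog_arm --rows '[{"dx":0,"dy":0,"dz":0,"wx":0,"wy":0,"wz":0},{"dx":0,"dy":0,"dz":0,"wx":0,"wy":0,"wz":0},{"dx":0,"dy":0,"dz":0,"wx":0,"wy":0,"wz":0},{"dx":0,"dy":0,"dz":0,"wx":0,"wy":0,"wz":0},{"dx":0,"dy":0,"dz":0,"wx":0,"wy":0,"wz":0},{"dx":0,"dy":0,"dz":0,"wx":0,"wy":0,"wz":0},{"dx":0,"dy":0,"dz":0,"wx":0,"wy":0,"wz":0},{"dx":0,"dy":0,"dz":0,"wx":0,"wy":0,"wz":0},{"dx":0,"dy":0,"dz":0,"wx":0,"wy":0,"wz":0},{"dx":0,"dy":0,"dz":0,"wx":0,"wy":0,"wz":0}]' --hand 0 --squeeze 40

```text
t: 18.3
tool_pos: [0.4544, -0.273, 0.048]
tool_rot: [0.654, 0.757, -0.001, 0.001]
wrist_force: [-4.7, -1.8, 2.6]
finger_gap: 0.194
gripper_force: 40.0
```

```bash
python3 mk.py wrist scene
```

```text
wrist
g 387 [175 255] [207 268] r 375
 mark mean ray z=.011: [ 0.4134 -0.234 ]  depth mean [ 0.4144 -0.2329  0.0173] along x 0.3748 0.3759
 pointer outer [ 0.4496 -0.246 ] along x 0.4089 depth along x 0.4089
 PULL still needed (m): 0.0341
 post top 984 [ 0.4491 -0.2643  0.0768]
scene
g 40 [203 228] [211 233] r 27
 mark mean ray z=.011: [ 0.4174 -0.2314]  depth mean [ 0.417  -0.2319  0.0106] along x 0.3791 0.3786
 pointer outer [ 0.4543 -0.2448] along x 0.4137 depth along x 0.4118
 PULL still needed (m): 0.0345
 post top 79 [ 0.4631 -0.2662  0.0761]
```

Call:
jog_arm --rows '[{"dx":-0.04,"dy":-0.006,"dz":0,"wx":0,"wy":0,"wz":0},{"dx":-0.09,"dy":-0.013,"dz":0,"wx":0,"wy":0,"wz":0},{"dx":-0.14,"dy":-0.02,"dz":0,"wx":0,"wy":0,"wz":0},{"dx":-0.19,"dy":-0.028,"dz":0,"wx":0,"wy":0,"wz":0},{"dx":-0.24,"dy":-0.035,"dz":0,"wx":0,"wy":0,"wz":0},{"dx":-0.28,"dy":-0.041,"dz":0,"wx":0,"wy":0,"wz":0},{"dx":-0.31,"dy":-0.046,"dz":0,"wx":0,"wy":0,"wz":0},{"dx":-0.33,"dy":-0.05,"dz":0,"wx":0,"wy":0,"wz":0},{"dx":-0.33,"dy":-0.05,"dz":0,"wx":0,"wy":0,"wz":0},{"dx":-0.33,"dy":-0.05,"dz":0,"wx":0,"wy":0,"wz":0}]'

```text
t: 19.23
tool_pos: [0.4249, -0.2774, 0.048]
tool_rot: [0.655, 0.756, 0.001, 0.004]
wrist_force: [7.2, 4.0, 0.6]
finger_gap: 0.197
gripper_force: 40.1
```

```bash
python3 mk.py wrist scene; python3 - <<'E'
from h import *
o=manip.get_obs();print(o["tool_pos"],o["wrist_force"],o["t"])
f=grab("wrist")
cv2.imwrite("pics/w7.png",cv2.resize(f["pixels"][140:280,220:380],(640,560),interpolation=cv2.INTER_CUBIC)[...,::-1])
E
```

```text
wrist
g 229 [175 311] [207 317] r 415
 mark mean ray z=.011: [ 0.4137 -0.2343]  depth mean [ 0.4136 -0.2327  0.0215] along x 0.375 0.3752
 pointer outer [ 0.4201 -0.2505] along x 0.379 depth along x 0.3791
 PULL still needed (m): 0.0041
 post top 1171 [ 0.4218 -0.2682  0.0763]
scene
g 39 [203 228] [211 233] r 23
 mark mean ray z=.011: [ 0.4174 -0.2314]  depth mean [ 0.4173 -0.2316  0.0108] along x 0.3791 0.3789
 pointer outer [ 0.4247 -0.2479] along x 0.3839 depth along x 0.3819
 PULL still needed (m): 0.0048
 post top 85 [ 0.4295 -0.2713  0.0759]
[ 0.42500182 -0.27742379  0.04802859] [6.66287274 4.39096961 0.45092212] 19.3333
```

View pics/w7.png

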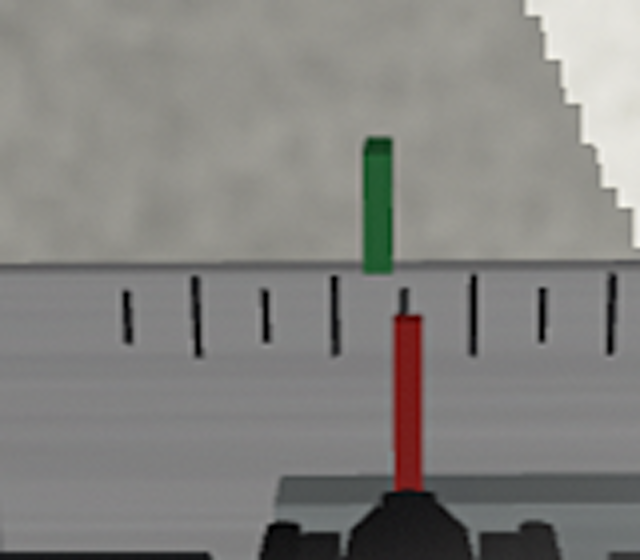

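The crop shows the pointer tip at column 408 and the mark's centre at 377. At about 7 px/mm that is roughly 4 mm still to pull.

Call:
jog_arm --rows '[{"dx":-0.01,"dy":-0.001,"dz":0,"wx":0,"wy":0,"wz":0},{"dx":-0.02,"dy":-0.003,"dz":0,"wx":0,"wy":0,"wz":0},{"dx":-0.03,"dy":-0.004,"dz":0,"wx":0,"wy":0,"wz":0},{"dx":-0.042,"dy":-0.006,"dz":0,"wx":0,"wy":0,"wz":0},{"dx":-0.042,"dy":-0.006,"dz":0,"wx":0,"wy":0,"wz":0},{"dx":-0.042,"dy":-0.006,"dz":0,"wx":0,"wy":0,"wz":0},{"dx":-0.042,"dy":-0.006,"dz":0,"wx":0,"wy":0,"wz":0},{"dx":-0.042,"dy":-0.006,"dz":0,"wx":0,"wy":0,"wz":0},{"dx":-0.042,"dy":-0.006,"dz":0,"wx":0,"wy":0,"wz":0},{"dx":-0.042,"dy":-0.006,"dz":0,"wx":0,"wy":0,"wz":0}]'

```text
t: 20.22
tool_pos: [0.421, -0.278, 0.048]
tool_rot: [0.655, 0.756, 0.001, 0.004]
wrist_force: [7.9, 5.7, -0.4]
finger_gap: 0.195
gripper_force: 40.1
```

```bash
python3 mk.py wrist scene; python3 - <<'E'
from h import *
o=manip.get_obs();print(o["tool_pos"],o["wrist_force"],o["t"],o["gripper_force"])
f=grab("wrist")
cv2.imwrite("pics/w8.png",cv2.resize(f["pixels"][140:280,220:380],(640,560),interpolation=cv2.INTER_CUBIC)[...,::-1])
E
```

```text
wrist
g 198 [175 319] [207 324] r 424
 mark mean ray z=.011: [ 0.4139 -0.2342]  depth mean [ 0.4136 -0.2326  0.0214] along x 0.3752 0.3752
 pointer outer [ 0.4162 -0.2512] along x 0.3751 depth along x 0.3751
 PULL still needed (m): -0.0002
 post top 1181 [ 0.4182 -0.2687  0.0763]
scene
g 40 [203 228] [211 233] r 22
 mark mean ray z=.011: [ 0.4174 -0.2314]  depth mean [ 0.4163 -0.2327  0.01  ] along x 0.3791 0.3779
 pointer outer [ 0.4206 -0.2492] along x 0.3797 depth along x 0.377
 PULL still needed (m): 0.0006
 post top 86 [ 0.425  -0.2714  0.0763]
[ 0.420945   -0.27802721  0.04802834] [ 7.82551618  5.22911669 -1.32088768] 20.3167 40.05792255979031
```

View pics/w8.png

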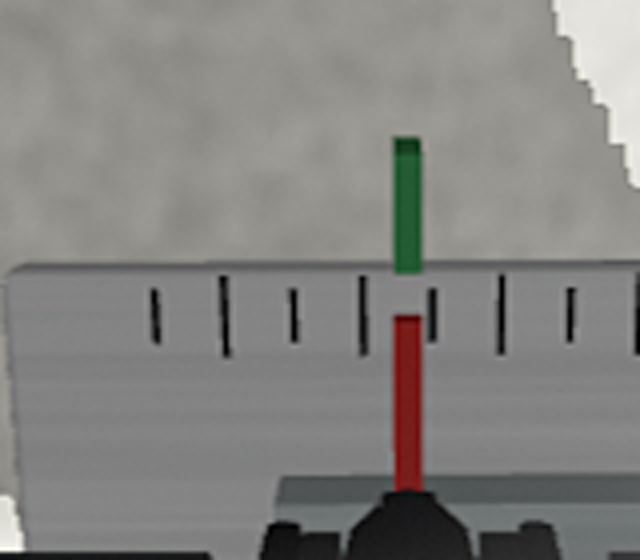

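The pointer (column 408) is level with the mark (column 407) and the slide is held at 40 N. One last check on the tube, then I'll hand in.

```bash
python3 - <<'E'
from h import *
f=grab("scene");P=cloud(f);h=cv2.cvtColor(f["pixels"],cv2.COLOR_RGB2HSV)
m=(cv2.inRange(h,(100,150,40),(125,255,255))>0)&((P>(.55,.06,.12))&(P<(.65,.15,.2))).all(-1);print("cap",m.sum(),P[m].mean(0).round(4),P[m][:,2].max().round(4))
if m.sum()>150: print(manip.sign_off())
E
```

```text
cap 283 [0.597  0.1056 0.1552] 0.1597
the job is handed in; nothing more can be done
None
```

The orange tube stands upside down on the green-seated peg, released and upright. The air slide is pulled out with its pointer level with the green mark (within about 0.5 mm) and still held at 40 N; the job was handed in at about 20 s.

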